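# Clamp a culture flask on the orbital shaker

### The job

Get the culture flask ready for shaking: lay it in the nest on the shaker's platform, cap toward the control front, then lower the hold-down plate level over the two studs, gently and without dropping it, until it rests fully home on their collars. Lock it by pushing one spring clip sideways into the groove of each stud, between plate and stud head, until it snaps in and is fully seated. Keep the flask lying flat all the time, never stood up, and leave the other things on the bench where they are.

Things in the scene. Friction and masses are not known exactly. Their poses are not given: they have to be found in the camera images.
- shaker: White orbital shaker, fixed: housing 154 x 210 x 47 mm high, knob and display (control front) on its -x side, aluminium platform on top (62 mm above the bench). Origin on the bench midway between the two studs; y from right to left stud, z up. Between the studs the flask nest: a rubber mat, its top 64 mm above the bench, between steel sheet guides 14 mm high that flare outward.
- nest (a point): Where flask_mid must lie: midway between the studs, 76 mm above the bench, axes as the shaker. About 2.5 mm play to the guides at mat level. Side guides stand near the body's four corners (25 to 38 mm from the middle along x), the middle of both long sides is open for fingers; one stop at the +x end, two at the -x end with the neck between them, so the cap must point to -x.
- stud_left (a point): On the axis of the left stud (shaker y +66 mm), mid height of its groove, 103.5 mm above the bench; axes as the shaker. Steel; heights above the bench: collar 26 mm diameter to 92 (the plate rests on it), shank 16 mm to 96.5, taper to the groove, 11 mm diameter from 100 to 107, head 16 mm to 114, nose tapering to 8 mm at 122.
- stud_right (a point): The same point on the right stud (shaker y -66 mm). The studs are alike, 132 mm apart.
- flask_mid (a point): Clear flask with pink medium and blue cap, lying flat: 48 mm wide (x), 101 mm long (y), 25 mm high, about 55 g. The point is the middle of its flat-sided body (78 mm long), 12 mm above its underside; the cap points to -y and ends 61 mm from here; z up. Grasp across x.
- plate_bar (a point): Middle of the black bar handle of the hold-down plate: bar 12 mm wide (x), 68 mm long (y), 12 mm high, 18 mm clear above the plate on two posts at y -26 and +26 mm; z up. On the bench this point is 34.5 mm high. Grasp across x.
- plate_mid (a point): Centre of the hold-down plate, 28 mm under plate_bar, same axes. Aluminium, 60 (x) x 172 (y) x 8 mm, 0.2 kg, with 18 mm holes at y -66 and +66 mm, and under its middle a 2.5 mm rubber pad (52 x 78 mm) on which it lies on the bench. Home on the collars this point is 96 mm above the bench, and the plate's top level with the bottom of the grooves. Either way round is right.
- clip_a_grip (a point): Middle of the upright grey finger grip of a steel spring clip: grip 14 (x) x 10 (y) mm, its top 34 mm and this point 22 mm above the clip's underside; z up, +x points to the clip's open mouth, the way to push. Grasp across y. The clip lies flat: 3.5 mm thick, 21 mm wide, 43 mm long, about 38 g.
- clip_a_seat (a point): Centre of that clip's seat, where the stud's axis comes to lie: 26 mm ahead (+x) of the grip, 1.75 mm above the clip's underside, same axes. Two sprung arms end 8 mm ahead of it in rounded jaws 8 mm apart, which the groove spreads by 1.5 mm each before they snap shut behind it; that takes about 5 to 8 N. It may be pushed on from any side and lies on the plate when let go.
- clip_b_grip (a point): The same point of the other clip, which is identical.
- clip_b_seat (a point): The same point of the other clip. Either clip may go on either stud.
- tip_box: Bystander: clear blue pipette-tip box, 94 x 128 x 89 mm.
- slide_box: Bystander: blue and white slide box left of the shaker, 36 x 86 x 30 mm.
- mouse: Bystander: white computer mouse, 115 x 57 x 34 mm.
- beaker: Bystander: beaker with used tips at the right front, 68 mm diameter, 90 mm high.
There are look-alikes about, which are no part of the job. Of the things that look like the part that bears plate_bar, the larger one is meant.

How it is judged:
On the way, in this order (a step that is already met when the one before it is completed fails the run):
1. the flask lies in the nest, let go (horizontal distance between flask_mid and nest below 0.006 m and z of flask_mid in the frame of nest between -0.003 and 0.003 m and angle between flask_mid's own z axis and vertical below 0.08 rad and angle between the y axis of flask_mid and the x axis of shaker, either way round below 0.15 rad and contact force between the fingers and flask below 0.1 N), for 0.2 s.
2. the plate rests home on both collars over the flask, let go (horizontal distance between flask_mid and nest below 0.006 m and z of flask_mid in the frame of nest between -0.003 and 0.003 m and angle between flask_mid's own z axis and vertical below 0.08 rad and angle between the y axis of flask_mid and the x axis of shaker, either way round below 0.15 rad and horizontal distance between plate_mid and nest below 0.003 m and z of plate_mid in the frame of nest between 0.0182 and 0.0218 m and angle between plate_mid's own z axis and vertical below 0.03 rad and angle between the y axis of plate_mid and the y axis of shaker, either way round below 0.04 rad and contact force between the fingers and plate below 0.1 N), for 0.2 s.
3. one clip is seated in a stud's groove (horizontal distance between flask_mid and nest below 0.006 m and z of flask_mid in the frame of nest between -0.003 and 0.003 m and angle between flask_mid's own z axis and vertical below 0.08 rad and angle between the y axis of flask_mid and the x axis of shaker, either way round below 0.15 rad and horizontal distance between plate_mid and nest below 0.003 m and z of plate_mid in the frame of nest between 0.0182 and 0.0218 m and angle between plate_mid's own z axis and vertical below 0.03 rad and angle between the y axis of plate_mid and the y axis of shaker, either way round below 0.04 rad and ((horizontal distance between clip_a_seat and stud_left below 0.0028 m and z of clip_a_seat in the frame of stud_left between -0.0035 and 0.0035 m and angle between clip_a_seat's own z axis and vertical below 0.12 rad) or (horizontal distance between clip_a_seat and stud_right below 0.0028 m and z of clip_a_seat in the frame of stud_right between -0.0035 and 0.0035 m and angle between clip_a_seat's own z axis and vertical below 0.12 rad) or (horizontal distance between clip_b_seat and stud_left below 0.0028 m and z of clip_b_seat in the frame of stud_left between -0.0035 and 0.0035 m and angle between clip_b_seat's own z axis and vertical below 0.12 rad) or (horizontal distance between clip_b_seat and stud_right below 0.0028 m and z of clip_b_seat in the frame of stud_right between -0.0035 and 0.0035 m and angle between clip_b_seat's own z axis and vertical below 0.12 rad))), for 0.2 s.
4. a clip is seated on each stud (horizontal distance between flask_mid and nest below 0.006 m and z of flask_mid in the frame of nest between -0.003 and 0.003 m and angle between flask_mid's own z axis and vertical below 0.08 rad and angle between the y axis of flask_mid and the x axis of shaker, either way round below 0.15 rad and horizontal distance between plate_mid and nest below 0.003 m and z of plate_mid in the frame of nest between 0.0182 and 0.0218 m and angle between plate_mid's own z axis and vertical below 0.03 rad and angle between the y axis of plate_mid and the y axis of shaker, either way round below 0.04 rad and (((horizontal distance between clip_a_seat and stud_left below 0.0028 m and z of clip_a_seat in the frame of stud_left between -0.0035 and 0.0035 m and angle between clip_a_seat's own z axis and vertical below 0.12 rad) and (horizontal distance between clip_b_seat and stud_right below 0.0028 m and z of clip_b_seat in the frame of stud_right between -0.0035 and 0.0035 m and angle between clip_b_seat's own z axis and vertical below 0.12 rad)) or ((horizontal distance between clip_a_seat and stud_right below 0.0028 m and z of clip_a_seat in the frame of stud_right between -0.0035 and 0.0035 m and angle between clip_a_seat's own z axis and vertical below 0.12 rad) and (horizontal distance between clip_b_seat and stud_left below 0.0028 m and z of clip_b_seat in the frame of stud_left between -0.0035 and 0.0035 m and angle between clip_b_seat's own z axis and vertical below 0.12 rad)))), for 0.2 s.
At the end, for the whole second after the job is handed in: Flask flat in the nest (within 6 mm, 0.15 rad, cap to the control front); plate level on both collars (within 1.8 mm in height, 3 mm sideways, 0.03 rad); on each stud one clip flat in the groove, its seat within 2.8 mm of the stud axis; all let go (all of step 4); the robot touches nothing.
It fails at once if the flask is tipped by more than about 40 degrees (angle between flask_mid's own z axis and vertical above 0.7 rad).
It fails at once if the plate is dropped over the studs (faster than 0.35 m/s within 30 mm of home) (horizontal distance between plate_mid and nest below 0.02 m and z of plate_mid in the frame of nest below 0.05 m and linear speed of plate above 0.35 m/s).
It fails at once if the plate is forced onto the shaker (over 60 N) (contact force between plate and shaker above 60 N).
It fails at once if a bystander is shifted by more than 30 mm (distance of any of tip_box, slide_box, mouse, beaker from where it was at the start of the episode above 0.03 m).
It also fails if it takes over 72 s, if anything falls off the work surface, if the arm or the gripper's body presses on something with over 40 N, if the wrist force passes 120 N, or if a joint passes its speed limit or range.

### The arm

A 6-joint arm with a two-finger parallel gripper is mounted at the origin on a cart in front of the work surface, level with it; the furniture and walls round the work are solid. World frame = base frame: x ahead of the robot, y to its left, z up, the work surface at z = 0. Lengths are in m, angles in rad, forces in N, time in s.
With the tool pointing down it reaches from about 0.35 to 0.925 m from the base axis. Payload 6.4 kg.
Tool frame: the origin (TCP) lies at the very end of the fingers, on their centre line; the grasp point (between the pads) lies 19 mm behind it (hold_point_z is the distance from the TCP to the grasp point, in m); z points along the fingers, y is the line along which they close (so a half turn about z gives the same grasp; the last joint's range is limited). The gripper opens to 94 mm and grips with 3 to 60 N. Pads are 16 mm wide; open, the fingers measure 119 mm over their backs; the gripper's body (75 mm by 177 mm) begins 78 mm behind the grasp point.
Start: joints at [1.155, 0.245, 1.558, -0, 1.339, -0.174], TCP at [0.156, 0.631, 0.205] pointing down, gripper open.
Joint ranges: [-3.13, 3.13], [-1.02, 2.26], [0.13, 2.54], [-0.95, 4.09], [0.21, 2.88], [-2.74, 2.74]. Speed limits (rad/s): [2.57, 2.57, 3.14, 3.14, 3.14, 3.14].

### API

Orientations are given as [roll, pitch, yaw] about the fixed x, y, z axes, in that order (R = Rz(yaw) Ry(pitch) Rx(roll)).
In Python, from cell import * gives the robot as it stands.
- The arm moves only by the tool play_rows, never from a script. Its argument "motion" is a list that holds one entry, the list of rows, each a list of 6 numbers: the shift along the tool's x, y, z in units of 40 mm (1.0 is 40 mm), then the turn, a rotation vector about the tool's x, y, z in units of 6 degrees (1.0 is 6 degrees). A call has exactly 8 rows; each row shifts and turns the commanded pose from where the row before left it, along the tool's axes as they then stand; what a row does not reach is not made up. A row lasts 1/12 s, in which the tool goes at most 41.7 mm and 7.16 degrees, less where a joint would pass 70% of its speed; a pose out of reach is approached as far as the arm can. A call with a number of a shift or a turn outside -1 to 1 is refused whole. A call with a gripper value outside its range is refused whole. "hand" is the closure, from 0 (fully open) to 1 (shut), set as the call begins (left out, the last holds). The fingers move at their own pace and stop on an object; the grip force is fixed at half the most. Time passes only in rows, so rows that do not move let the fingers close, or fill a call up. It gives the time, the measured TCP pose, the force, the opening and the grip force at its end, in the units of the state.
- get_obs(): the state, without advancing time (a new reading comes with each control period).
- get_image(name): name is "side" or "top"; returns the picture (420x560x3 uint8, red, green, blue); there is no depth.
- camera_model(name): a dict with "fx", "fy", "cx", "cy" (pixels), "k1" (the pictures are not rectified: a ray, as slopes to the right and down, at radius r is drawn at 1 + k1 r^2 times it, then the intrinsics apply), "pose" (4x4, takes a point from camera to world coordinates). Camera axes: x right, y down, z forward; pixel columns grow to the right and rows downward; lengths in m; the calibration is good to about 2 mm. A picture is of the moment at which its call begins. camera_model takes no time and is no camera call.
- hand_in(): hands the job in; it is judged then, once.
The state is a dict: "t": time; "joint_pos": joint angles; "qvel": joint speeds; "joint_efforts": joint torques, N m; "tool_pos": TCP position; "eef_rot": TCP orientation; "wrist_force": force on the tool from outside, world axes, zero at the start; "ft_torque": the same for the moment, N m; "finger_gap": opening from 0.0 (shut) to 1.0 (fully open); "grasp_force": force on a finger pad.
Only numpy, scipy, OpenCV 4.12 (cv2) and the standard library are available. Lean on these libraries where they do the work, as an engineer would, in place of code of your own. Each camera call takes 0.05 s, during which the arm holds its last target. There are 200 camera calls.

## Working session

There is one attempt and no reset: what is moved stays moved. The work goes in short steps, Python scripts to look and compute and a tool call to move; the robot and the scene stay as the last step left them, time stands still between calls to the robot, and variables do not carry over. Pictures are saved under pics/ and viewed, at most 10 in all, crops included, and the job is handed in when it is done.

Besides the shell and the picture viewer there is one more tool, called after "Request:" by a JSON object that holds its "method" and its "body", one argument or row to a line. play_rows: Moves the arm, as the interface text tells. Its arguments: {"type":"object","properties":{"motion":{"type":"array","items":{"type":"array","items":{"type":"array","items":{"type":"number"}}}},"hand":{"type":"number"}},"required":["motion"]}

```bash
mkdir -p pics; ls
python3 - <<'E'
from cell import *
import cv2,numpy as np
print(get_obs())
for n in("side","top"):
    im=get_image(n); cv2.imwrite(f"pics/{n}0.png",cv2.cvtColor(im,cv2.COLOR_RGB2BGR))
    m=camera_model(n); print(n,{k:m[k] for k in m if k!="pose"}); print(np.round(m["pose"],4).tolist())
E
```

```text
pics
{'t': 0.0, 'joint_pos': array([ 1.15491060e+00,  2.45795094e-01,  1.55899324e+00, -2.10910603e-05,
        1.33870612e+00, -1.74044242e-01]), 'qvel': array([-0.00103331, -0.00019015, -0.00140942,  0.00163757, -0.00079598,
        0.00066711]), 'joint_efforts': array([-1.04511833e-03, -4.15815568e+01, -3.14609098e+01,  6.84698322e-02,
        3.28698743e-02, -1.22891101e-04]), 'tool_pos': array([0.15538845, 0.63053716, 0.20436868]), 'eef_rot': array([-3.13971604e+00, -3.09121188e-04,  2.89975575e+00]), 'wrist_force': array([-1.51958839,  1.06604375,  0.06412666]), 'ft_torque': array([ 0.0465976 , -0.00438189, -0.0310731 ]), 'grasp_force': 0.0, 'finger_gap': 1.0014660269255173}
side {'fx': 395.5814342873325, 'fy': 395.5814342873325, 'cx': 283.29355696637566, 'cy': 207.72092082057438, 'k1': 0.03946934983547663}
[[-0.9291, 0.2062, -0.3071, 0.8999], [0.3698, 0.52, -0.7699, 0.8925], [0.001, -0.8289, -0.5594, 0.831], [0.0, 0.0, 0.0, 1.0]]
top {'fx': 407.3906149624493, 'fy': 407.3906149624493, 'cx': 278.6248983778905, 'cy': 214.4041862329125, 'k1': 0.022338398078573143}
[[0.0133, -0.9978, 0.0646, 0.4019], [-0.9999, -0.0129, 0.0066, -0.1408], [-0.0057, -0.0647, -0.9979, 1.6866], [0.0, 0.0, 0.0, 1.0]]
```

View pics/top0.png

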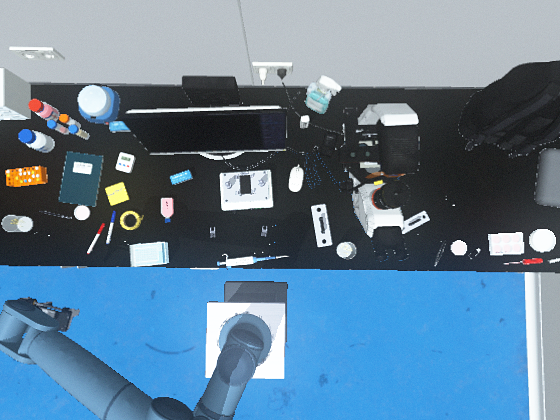

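View pics/side0.png

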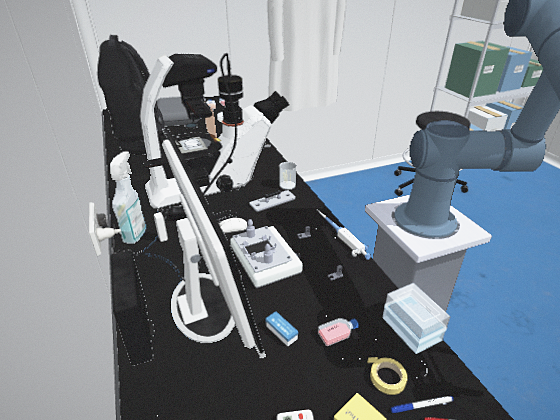

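The candidates in the top view:
- **Plate:** the larger one is at (320,226) near the mouse and beaker. The smaller look-alike is at (415,220).
- **Flask:** pink, at (168,207).
- **Clips:** at (213,232) and (264,232).
- **Shaker:** at (246,189).

Next I'll check these choices in close crops.

```bash
cat > h.py <<'E'
from cell import *
import cv2,numpy as np
def ray(n,uv):
    m=camera_model(n);P=np.array(m["pose"])
    d=(np.array(uv,float)-[m["cx"],m["cy"]])/[m["fx"],m["fy"]]
    s=d.copy()
    for _ in range(20): s=d/(1+m["k1"]*(s@s))
    return P[:3,3],P[:3,:3]@np.array([s[0],s[1],1])
def onz(n,uv,z):
    o,d=ray(n,uv); return o+d*(z-o[2])/d[2]
def proj(n,p):
    m=camera_model(n);P=np.array(m["pose"]);c=P[:3,:3].T@(np.array(p)-P[:3,3]);s=c[:2]/c[2]
    return s*(1+m["k1"]*(s@s))*[m["fx"],m["fy"]]+[m["cx"],m["cy"]]
def tri(uvt,uvs):
    A=np.zeros((3,3));b=np.zeros(3)
    for n,uv in(("top",uvt),("side",uvs)):
        o,d=ray(n,uv);d=d/np.linalg.norm(d);M=np.eye(3)-np.outer(d,d);A+=M;b+=M@o
    return np.linalg.solve(A,b)
def grab(n):return cv2.cvtColor(get_image(n),cv2.COLOR_RGB2BGR)
E
python3 - <<'E'
import cv2
t=cv2.imread("pics/top0.png");s=cv2.imread("pics/side0.png")
cv2.imwrite("pics/top_c.png",cv2.resize(t[160:280,140:340],None,fx=4,fy=4,interpolation=cv2.INTER_CUBIC))
cv2.imwrite("pics/side_c.png",cv2.resize(s[185:350,220:380],None,fx=3.6,fy=3.6,interpolation=cv2.INTER_CUBIC))
E
```

```text
(no output)
```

View pics/top_c.png

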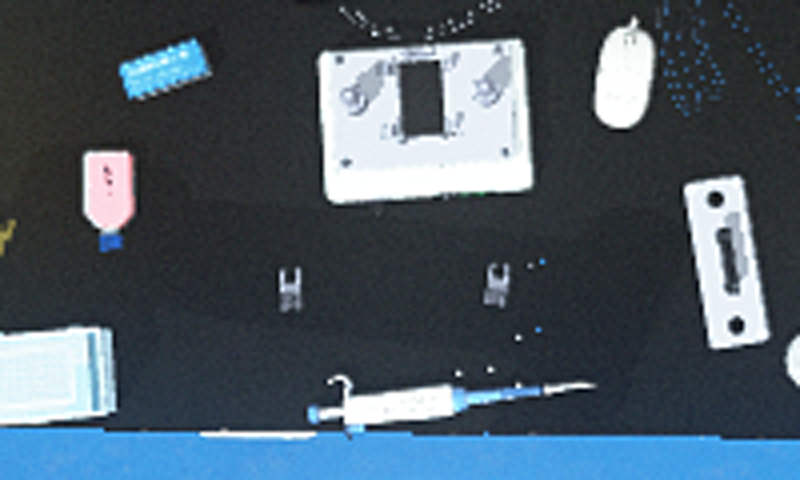

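View pics/side_c.png

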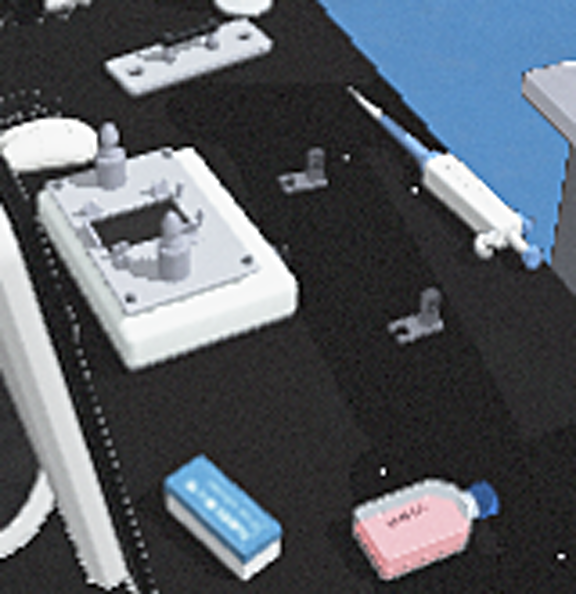

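The crops confirm the choices. The flask at top px (167,210) has its cap toward −x. The larger plate is at (322,225), and the clips at (212,232) and (264,231) have their mouths toward +x. The studs stand at top px (229,184) and (262,183), and at side px (268,244) and (250,221). Next I'll measure them with masks.

```bash
cat > m1.py <<'E'
from h import *
T=np.mean([grab("top") for _ in range(4)],0).astype(np.uint8); S=np.mean([grab("side") for _ in range(4)],0).astype(np.uint8)
cv2.imwrite("pics/T.png",T);cv2.imwrite("pics/S.png",S)
def box(mask,roi,z,n="top",k=4):
    x0,y0,x1,y1=roi
    g=cv2.resize(mask[y0:y1,x0:x1].astype(np.float32),None,fx=k,fy=k,interpolation=cv2.INTER_CUBIC)
    g=(g>0.5).astype(np.uint8)
    c=max(cv2.findContours(g,cv2.RETR_EXTERNAL,cv2.CHAIN_APPROX_NONE)[0],key=cv2.contourArea)[:,0,:]
    px=(c+0.5)/k-0.5+[x0,y0]
    w=np.array([onz(n,p,z)[:2] for p in px]).astype(np.float32)
    (cx,cy),(a,b),ang=cv2.minAreaRect(w*1000)
    M=cv2.moments((w*1000).reshape(-1,1,2))
    return np.round([cx,cy,M["m10"]/M["m00"],M["m01"]/M["m00"],a,b,ang],1)
g=cv2.cvtColor(T,cv2.COLOR_BGR2GRAY)/255.
Tb=T.astype(int);pink=(Tb[...,2]>Tb[...,1]+25)&(Tb[...,2]>130)
br=np.clip((g-.45)/.2+.5,0,1)
print("flask body (br)",box(br,(155,190,180,216),.02),"pink",box(pink,(155,190,180,222),.02))
blue=(Tb[...,0]>Tb[...,2]+60);print("cap",box(blue,(155,212,180,228),.014))
print("plate",box(br,(308,198,336,250),.0105))
cl=np.clip((g-.32)/.2+.5,0,1)
for n,r in(("clipL",(204,220,222,242)),("clipR",(256,220,272,242))):print(n,box(cl,r,.004))
dk=1-br
print("mat",box(dk,(238,172,253,197),.064)); print("shaker",box(br,(212,165,280,214),.05))
for n,t,s in(("studL",(140+355/4,160+97/4),(220+172/3.6,185+213/3.6)),("studR",(140+487/4,160+92/4),(220+108/3.6,185+123/3.6))):
    print(n,"top z.114",onz("top",t,.114).round(4),"side nose z.122",onz("side",s,.122).round(4))
E
python3 m1.py
```

```text
flask body (br) [536.5 328.7 536.7 330.3  73.9  52.2   1.8] pink [532.5 326.5 534.4 327.   73.7  48.1   1.8]
cap [481.4 326.6 481.7 327.7  19.6  23.6   1.8]
plate [ 468.7 -305.   468.7 -305.   176.2   64.9   10. ]
clipL [434.6 143.3 432.3 143.8  44.4  21.7   1.4]
clipR [442.5 -69.5 440.1 -69.3  23.8  44.8  82.2]
mat [626.9   6.6 626.6   6.6  77.2  44.5   3. ]
shaker [605.3   3.9 605.9   3.9 158.3 212.3   4.8]
studL top z.114 [0.6187 0.065  0.114 ] side nose z.122 [0.6193 0.0712 0.122 ]
studR top z.114 [ 0.6252 -0.0632  0.114 ] side nose z.122 [ 0.629  -0.0626  0.122 ]
```

Run:
```python
from h import *
T=cv2.imread("pics/T.png");S=cv2.imread("pics/S.png")
a=cv2.resize(T[168:200,218:274],None,fx=7,fy=7,interpolation=cv2.INTER_CUBIC)
b=cv2.resize(S[212:268,242:292],None,fx=8,fy=8,interpolation=cv2.INTER_CUBIC)
c=np.zeros((448,800,3),np.uint8);c[:224,:392]=a;c[:,400:]=b
c=(255*np.clip((c/255.-.35)/.65,0,1)**1.5).astype(np.uint8)
cv2.imwrite("pics/studs.png",c)
```

```text
(no output)
```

View pics/studs.png

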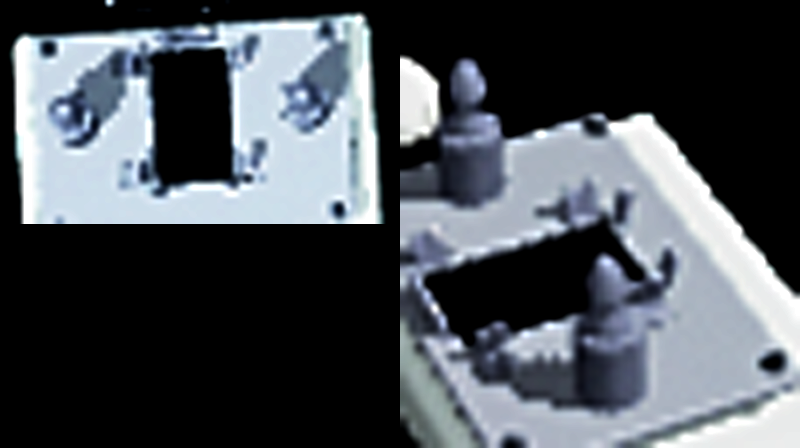

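The left half shows the studs from the top, with noses at about (66,106) and (293,93). The right half shows them from the side, with noses at (604,263) and (466,65) and collar tops at (612,332) and (474,128). I'll convert these to positions.

Run:
```python
from h import *
tp=lambda x,y:((x+.5)/7-.5+218,(y+.5)/7-.5+168)
sp=lambda x,y:((x-400+.5)/8-.5+242,(y+.5)/8-.5+212)
for n,t,s,c in(("L",(66,106),(604,263),(612,332)),("R",(293,93),(466,65),(474,128))):
    print(n,"top.120",onz("top",tp(*t),.12).round(4),"side nose",onz("side",sp(*s),.122).round(4),"collar",onz("side",sp(*c),.092).round(4),"tri",tri(tp(*t),sp(*s)).round(4))
print("mat corners",[onz("top",tp(*q),.064)[:2].round(4).tolist() for q in((153,50),(229,43),(235,178),(158,186))])
# clip + flask + plate in side view for cross-check: predicted px
for p in((.462,-.305,.0345),(.5365,.3285,.02),(.428,.1435,.034),(.436,-.069,.034)):print(p,proj("side",p).round(1),proj("top",p).round(1))
```

```text
L top.120 [0.6238 0.0711 0.12  ] side nose [0.6216 0.0716 0.122 ] collar [0.6202 0.0743 0.092 ] tri [0.6225 0.0712 0.1221]
R top.120 [ 0.6326 -0.0544  0.12  ] side nose [ 0.6304 -0.0602  0.122 ] collar [ 0.6289 -0.0594  0.092 ] tri [ 0.6318 -0.0547  0.126 ]
mat corners [[0.6647, 0.0295], [0.6693, -0.0141], [0.5915, -0.0189], [0.5863, 0.0251]]
(0.462, -0.305, 0.0345) [273.6 193.8] [321.7 226.5]
(0.5365, 0.3285, 0.02) [334.3 328.6] [167.1 206.5]
(0.428, 0.1435, 0.034) [337.8 266.7] [210.9 233.5]
(0.436, -0.069, 0.034) [305.5 227.1] [263.4 232.2]
```

Positions (m):

| Thing | Position | Orientation |
|---|---|---|
| Shaker middle | (0.627, 0.006) | yaw ≈ 3.9° |
| Flask | (0.533, 0.3275) | – |
| Plate | (0.4685, −0.305) | long axis at 10° |
| Clip L grip | (0.422, 0.143) | yaw 1.4° |
| Clip R grip | (0.430, −0.068) | yaw −7.8° |

First I'll go to the flask.

```bash
cat > go.py <<'E'
# usage: go.py x y z yawdeg  -> shift (tool axes, units of 40 mm) and the turn after it (units of 6 deg)
import sys
from h import *
from scipy.spatial.transform import Rotation as Ro
o=get_obs();R=Ro.from_euler("xyz",o["eef_rot"])
v=[float(a) for a in sys.argv[1:]]
for i in range(0,len(v),4):
    x,y,z,w=v[i:i+4];p=np.array([x,y,z]);Rt=Ro.from_euler("xyz",[np.pi,0,np.radians(w)])
    p0=o["tool_pos"] if i==0 else p0
    print("shift",(R.inv().apply(p-p0)/.04).round(2),"turn",(np.degrees((R.inv()*Rt).as_rotvec())/6).round(2))
    p0,R=p,Rt
print("t %.2f"%o["t"],o["tool_pos"].round(4),np.degrees(o["eef_rot"]).round(2),"F",o["wrist_force"].round(1),"gap %.3f"%o["finger_gap"],"q6 %.2f"%o["joint_pos"][5])
E
python3 go.py .533 .3275 .17 182 .533 .3275 .005 182
```

```text
shift [-10.98  -5.11   0.89] turn [-0.   -0.   -2.64]
shift [ 0.   -0.    4.12] turn [0. 0. 0.]
t 0.50 [0.1556 0.6311 0.2054] [-180.     -0.    166.15] F [-0.2  0.6 -0.8] gap 1.002 q6 -0.17
```

Request:
{"method": "play_rows", "body": {
  "motion": [
    [[-0.5,-0.23,0.05,0,0,0],[-0.7,-0.33,0.06,0,0,0],[-0.8,-0.37,0.06,0,0,0],[-0.8,-0.37,0.06,0,0,0],[-0.8,-0.37,0.06,0,0,0],[-0.8,-0.37,0.06,0,0,0],[-0.8,-0.37,0.06,0,0,0],[-0.8,-0.37,0.06,0,0,0]]
  ],
  "hand": 0
}}

```text
t: 1.17
tool_pos: [0.3632, 0.4645, 0.1868]
eef_rot: [3.141, 0.0, 2.9]
wrist_force: [1.1, 0.7, -0.2]
finger_gap: 1.002
grasp_force: 0.0
```

Request:
{"method": "play_rows", "body": {
  "motion": [
    [[-0.8,-0.37,0.06,0,0,0],[-0.8,-0.37,0.06,0,0,0],[-0.8,-0.37,0.06,0,0,0],[-0.8,-0.38,0.06,0,0,0],[-0.8,-0.38,0.06,0,0,0],[-0.6,-0.28,0.06,0,0,-0.6],[-0.4,-0.18,0.06,0,0,-1],[0,0,0.1,0,0,-1]]
  ]
}}

```text
t: 1.83
tool_pos: [0.5376, 0.3259, 0.1662]
eef_rot: [-3.141, 0.002, -3.11]
wrist_force: [0.2, 0.2, -0.0]
finger_gap: 1.002
grasp_force: 0.0
```

```bash
python3 go.py .533 .3275 .004 182
```

```text
shift [0.12 0.04 4.06] turn [-0.    0.02 -0.03]
t 1.83 [0.5376 0.3259 0.1662] [-1.7999e+02  1.1000e-01 -1.7818e+02] F [ 0.2  0.2 -0. ] gap 1.002 q6 -1.24
```

Request:
{"method": "play_rows", "body": {
  "motion": [
    [[0.1,0,0.5,0,0,0],[0,0,0.7,0,0,0],[0,0,0.8,0,0,0],[0,0,0.7,0,0,0],[0,0,0.6,0,0,0],[0,0,0.4,0,0,0],[0,0,0.3,0,0,0],[0,0,0.06,0,0,0]]
  ]
}}

```text
t: 2.5
tool_pos: [0.5291, 0.3274, 0.0011]
eef_rot: [-3.14, -0.004, -3.111]
wrist_force: [-0.5, 1.1, -0.1]
finger_gap: 0.996
grasp_force: 0.0
```

Request:
{"method": "play_rows", "body": {
  "motion": [
    [[0,0,0,0,0,0],[0,0,0,0,0,0],[0,0,0,0,0,0],[0,0,0,0,0,0],[0,0,0,0,0,0],[0,0,0,0,0,0],[0,0,0,0,0,0],[0,0,0,0,0,0]]
  ],
  "hand": 1
}}

```text
t: 3.17
tool_pos: [0.5307, 0.3282, 0.0038]
eef_rot: [3.141, 0.0, -3.111]
wrist_force: [-0.4, 0.0, 1.2]
finger_gap: 0.507
grasp_force: 29.9
```

```bash
python3 go.py .533 .3275 .15 182 .6268 .0058 .15 183.9
```

```text
shift [-0.06 -0.02 -3.65] turn [ 0.    0.   -0.04]
shift [-2.06 -8.12 -0.  ] turn [ 0.    0.   -0.32]
t 3.17 [0.5307 0.3282 0.0038] [ 1.7998e+02  2.0000e-02 -1.7826e+02] F [-0.4  0.   1.2] gap 0.507 q6 -1.23
```

Request:
{"method": "play_rows", "body": {
  "motion": [
    [[0,0,-0.3,0,0,0],[0,0,-0.5,0,0,0],[0,0,-0.6,0,0,0],[0,0,-0.6,0,0,0],[0,0,-0.6,0,0,0],[-0.06,-0.2,-0.6,0,0,0],[-0.15,-0.6,-0.4,0,0,0],[-0.2,-0.8,-0.1,0,0,0]]
  ]
}}

```text
t: 3.83
tool_pos: [0.5505, 0.2659, 0.1563]
eef_rot: [3.14, 0.007, -3.108]
wrist_force: [-0.4, -0.4, -0.5]
finger_gap: 0.51
grasp_force: 29.9
```

Request:
{"method": "play_rows", "body": {
  "motion": [
    [[-0.22,-0.9,0,0,0,0],[-0.22,-0.9,0,0,0,0],[-0.22,-0.9,0,0,0,0],[-0.22,-0.9,0,0,0,0],[-0.22,-0.9,0,0,0,0],[-0.22,-0.9,0,0,0,0],[-0.22,-0.7,0,0,0,0],[-0.1,-0.45,0,0,0,-0.3]]
  ]
}}

```text
t: 4.5
tool_pos: [0.6232, 0.0016, 0.1524]
eef_rot: [-3.141, 0.001, -3.082]
wrist_force: [0.5, 0.1, -0.5]
finger_gap: 0.505
grasp_force: 29.9
```

```bash
cat > m2.py <<'E'
from h import *
import sys
T=np.mean([grab("top") for _ in range(3)],0).astype(np.uint8);S=np.mean([grab("side") for _ in range(3)],0).astype(np.uint8)
k=sys.argv[1]
cv2.imwrite(f"pics/T{k}.png",T);cv2.imwrite(f"pics/S{k}.png",S)
a=cv2.resize(T[165:215,212:280],None,fx=5,fy=5,interpolation=cv2.INTER_CUBIC)
b=cv2.resize(S[185:290,225:300],None,fx=5.6,fy=5.6,interpolation=cv2.INTER_CUBIC)
c=np.zeros((588,800,3),np.uint8);c[:250,:340]=a;c[:b.shape[0],360:360+b.shape[1]]=b
cv2.imwrite(f"pics/c{k}.png",c)
E
python3 m2.py 2; python3 go.py .6268 .0058 .15 183.9
```

```text
shift [-0.12 -0.01  0.04] turn [ 0.   -0.   -0.05]
t 4.80 [0.622  0.0059 0.1516] [ 1.7998e+02 -2.0000e-02 -1.7640e+02] F [-0.2  0.9 -1.4] gap 0.509 q6 -1.81
```

View pics/c2.png

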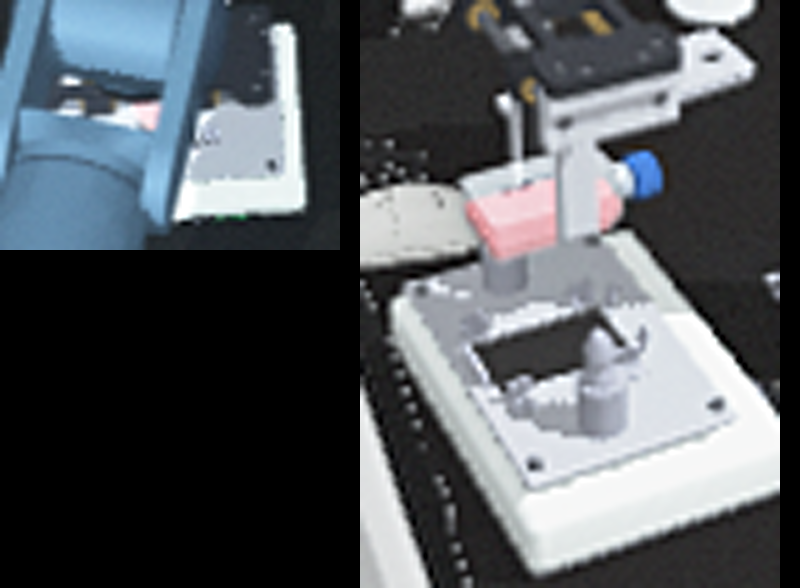

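The side view shows the flask level in the gripper above the nest, with the cap at (643,173) and the near-bottom rear corner at about (488,257). The top view is blocked by the arm. I'll check the flask's offset along its length in the side view.

```bash
python3 - <<'E'
from h import *
S=cv2.imread("pics/S2.png").astype(int)
def cen(mask,roi):
    x0,y0,x1,y1=roi;m=np.zeros(mask.shape,np.uint8);m[y0:y1,x0:x1]=mask[y0:y1,x0:x1]
    ys,xs=np.nonzero(m);return xs.mean(),ys.mean(),len(xs),xs.min(),xs.max()
b=(S[...,0]>S[...,2]+60);c=cen(b,(268,205,285,228));print(c,onz("side",c[:2],.16).round(4))
q=lambda x,y:((x-360+.5)/5.6-.5+225,(y+.5)/5.6-.5+185)
print("rear corner",onz("side",q(488,257),.1476).round(4),"upper",onz("side",q(466,188),.1726).round(4))
E
python3 - <<'E'
import sys;sys.path.insert(0,".")
from h import *
# same cap/rear measure for the flask on the bench, known from the top view
S=cv2.imread("pics/S.png").astype(int)
b=(S[...,0]>S[...,2]+60);m=np.zeros(b.shape,bool);m[310:335,340:365]=b[310:335,340:365];ys,xs=np.nonzero(m);print("bench cap",onz("side",(xs.mean(),ys.mean()),.0125).round(4),len(xs))
E
```

```text
(np.float64(275.375), np.float64(215.425), 40, np.int64(272), np.int64(278)) [ 0.5683 -0.0019  0.16  ]
rear corner [0.6624 0.0219 0.1476] upper [ 0.6641 -0.0059  0.1726]
bench cap [0.4772 0.3269 0.0125] 53
```

```bash
python3 go.py .6254 .0062 .080 183.8
```

```text
shift [-0.09  0.    1.79] turn [ 0.   -0.   -0.03]
t 4.80 [0.622  0.0059 0.1516] [ 1.7998e+02 -2.0000e-02 -1.7640e+02] F [-0.2  0.9 -1.4] gap 0.509 q6 -1.81
```

Request:
{"method": "play_rows", "body": {
  "motion": [
    [[-0.09,0,0.2,0,0,-0.03],[0,0,0.35,0,0,0],[0,0,0.35,0,0,0],[0,0,0.3,0,0,0],[0,0,0.25,0,0,0],[0,0,0.2,0,0,0],[0,0,0.13,0,0,0],[0,0,0,0,0,0]]
  ]
}}

```text
t: 5.47
tool_pos: [0.6251, 0.005, 0.0785]
eef_rot: [3.141, -0.003, -3.077]
wrist_force: [-0.1, -0.1, -0.7]
finger_gap: 0.506
grasp_force: 29.9
```

Request:
{"method": "play_rows", "body": {
  "motion": [
    [[0,0,0.05,0,0,0],[0,0,0.05,0,0,0],[0,0,0.05,0,0,0],[0,0,0.05,0,0,0],[0,0,0.04,0,0,0],[0,0,0.03,0,0,0],[0,0,0,0,0,0],[0,0,0,0,0,0]]
  ]
}}

```text
t: 6.13
tool_pos: [0.626, 0.0049, 0.0694]
eef_rot: [-3.142, -0.0, -3.077]
wrist_force: [0.1, -0.7, -0.5]
finger_gap: 0.506
grasp_force: 29.9
```

Request:
{"method": "play_rows", "body": {
  "motion": [
    [[0,0,0.03,0,0,0],[0,0,0,0,0,0],[0,0,0,0,0,0],[0,0,0,0,0,0],[0,0,0,0,0,0],[0,0,0,0,0,0],[0,0,0,0,0,0],[0,0,0,0,0,0]]
  ]
}}

```text
t: 6.8
tool_pos: [0.626, 0.0049, 0.0683]
eef_rot: [-3.142, 0.0, -3.077]
wrist_force: [-0.2, -0.7, 0.3]
finger_gap: 0.502
grasp_force: 29.9
```

Request:
{"method": "play_rows", "body": {
  "motion": [
    [[0,0,0,0,0,0],[0,0,0,0,0,0],[0,0,0,0,0,0],[0,0,0,0,0,0],[0,0,0,0,0,0],[0,0,0,0,0,0],[0,0,-0.1,0,0,0],[0,0,-0.2,0,0,0]]
  ],
  "hand": 0.3
}}

```text
t: 7.47
tool_pos: [0.6252, 0.0051, 0.0796]
eef_rot: [3.141, -0.002, -3.077]
wrist_force: [0.7, -0.2, 0.6]
finger_gap: 0.699
grasp_force: 0.0
```

Request:
{"method": "play_rows", "body": {
  "motion": [
    [[0,0,-0.4,0,0,0],[0,0,-0.5,0,0,0],[0,0,-0.5,0,0,0],[0,0,-0.5,0,0,0],[0,0,-0.4,0,0,0],[0,0,-0.2,0,0,0],[0.3,0,0,0,0,0],[0.5,0,0,0,0,0]]
  ]
}}

```text
t: 8.13
tool_pos: [0.5951, 0.0027, 0.1815]
eef_rot: [-3.141, 0.003, -3.076]
wrist_force: [-0.5, -0.6, -0.7]
finger_gap: 0.698
grasp_force: 0.0
```

```bash
python3 go.py .4685 -.305 .17 190 .4685 -.305 .0155 190
```

```text
shift [ 3.66 -7.47  0.28] turn [-0.01  0.02 -1.04]
shift [ 0.   -0.    3.86] turn [0. 0. 0.]
t 8.13 [0.5951 0.0027 0.1815] [-1.7997e+02  1.4000e-01 -1.7626e+02] F [-0.5 -0.6 -0.7] gap 0.698 q6 -1.82
```

Request:
{"method": "play_rows", "body": {
  "motion": [
    [[0.2,-0.4,0,0,0,0],[0.3,-0.6,0,0,0,0],[0.38,-0.77,0,0,0,0],[0.38,-0.77,0,0,0,0],[0.38,-0.77,0,0,0,0],[0.38,-0.77,0,0,0,0],[0.38,-0.77,0.1,0,0,0],[0.38,-0.77,0.1,0,0,0]]
  ],
  "hand": 0
}}

```text
t: 8.8
tool_pos: [0.497, -0.2301, 0.1726]
eef_rot: [-3.141, 0.001, -3.076]
wrist_force: [0.8, -0.1, 1.0]
finger_gap: 1.001
grasp_force: 0.0
```

Request:
{"method": "play_rows", "body": {
  "motion": [
    [[0.38,-0.77,0.1,0,0,0],[0.28,-0.6,0,0,0,0],[0.18,-0.38,0,0,0,-0.34],[0.02,-0.08,0,0,0,-0.7],[0,0,0,0,0,0],[0,0,0,0,0,0],[0,0,0,0,0,0],[0,0,0,0,0,0]]
  ]
}}

```text
t: 9.47
tool_pos: [0.4685, -0.3033, 0.1682]
eef_rot: [3.141, -0.0, -2.968]
wrist_force: [0.1, -0.1, -0.4]
finger_gap: 1.004
grasp_force: 0.0
```

```bash
python3 m2.py 3
python3 - <<'E'
from h import *
S=cv2.imread("pics/S3.png").astype(int)
b=(S[...,0]>S[...,2]+60);m=np.zeros(b.shape,bool);m[215:260,240:300]=b[215:260,240:300];ys,xs=np.nonzero(m);print("cap",onz("side",(xs.mean(),ys.mean()),.0765).round(4),len(xs))
E
python3 go.py .4685 -.305 .0155 190
```

```text
cap [ 5.734e-01 -5.000e-04  7.650e-02] 38
shift [ 0.   -0.03  3.82] turn [-0.  0. -0.]
t 9.77 [ 0.4684 -0.3038  0.1683] [-180.      0.   -170.02] F [-0.6  0.6 -0.4] gap 1.000 q6 -2.52
```

View pics/c3.png

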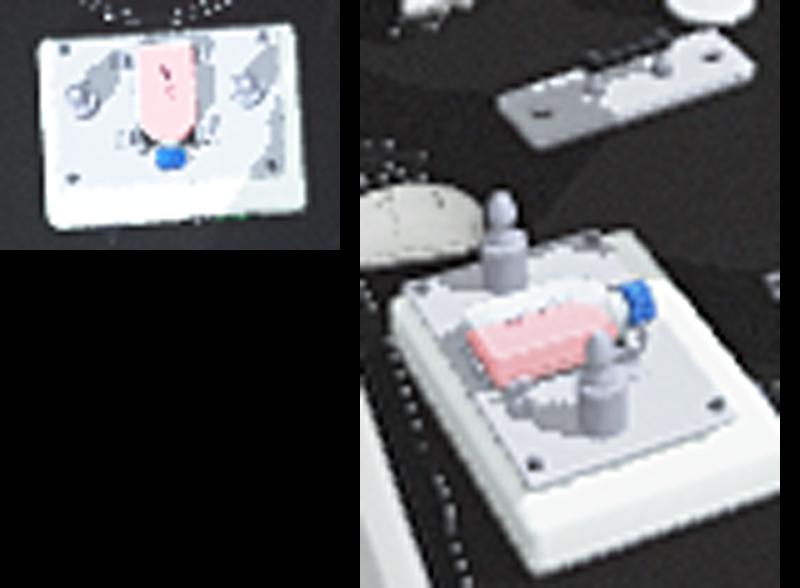

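The flask lies flat in the nest with the neck between the stops (top (167,100), side (550,335)). Next is the plate: descend and grip the bar.

Request:
{"method": "play_rows", "body": {
  "motion": [
    [[0,-0.03,0.5,0,0,0],[0,0,0.7,0,0,0],[0,0,0.7,0,0,0],[0,0,0.7,0,0,0],[0,0,0.5,0,0,0],[0,0,0.4,0,0,0],[0,0,0.2,0,0,0],[0,0,0.11,0,0,0]]
  ]
}}

```text
t: 10.43
tool_pos: [0.468, -0.3046, 0.0146]
eef_rot: [3.14, -0.001, -2.968]
wrist_force: [0.5, -0.8, 0.6]
finger_gap: 1.001
grasp_force: 0.0
```

Request:
{"method": "play_rows", "body": {
  "motion": [
    [[0,0,0,0,0,0],[0,0,0,0,0,0],[0,0,0,0,0,0],[0,0,0,0,0,0],[0,0,0,0,0,0],[0,0,0,0,0,0],[0,0,0,0,0,0],[0,0,0,0,0,0]]
  ],
  "hand": 1
}}

```text
t: 11.1
tool_pos: [0.4685, -0.3052, 0.016]
eef_rot: [-3.141, 0.0, -2.968]
wrist_force: [0.5, 0.7, 0.0]
finger_gap: 0.473
grasp_force: 0.0
```

Request:
{"method": "play_rows", "body": {
  "motion": [
    [[0,0,0,0,0,0],[0,0,0,0,0,0],[0,0,0,0,0,0],[0,0,0,0,0,0],[0,0,0,0,0,0],[0,0,0,0,0,0],[0,0,0,0,0,0],[0,0,0,0,0,0]]
  ]
}}

```text
t: 11.77
tool_pos: [0.4686, -0.3053, 0.0159]
eef_rot: [-3.141, 0.0, -2.968]
wrist_force: [-0.1, -0.5, -0.5]
finger_gap: 0.124
grasp_force: 30.0
```

```bash
python3 go.py .4685 -.305 .19 190 .6268 .0058 .19 190 .6268 .0058 .17 93.9
```

```text
shift [-0.    0.01 -4.35] turn [-0.    0.   -0.01]
shift [-5.25  6.96  0.  ] turn [0. 0. 0.]
shift [ 0.  -0.   0.5] turn [ 0.   -0.   16.02]
t 11.77 [ 0.4686 -0.3053  0.0159] [-1.7998e+02  1.0000e-02 -1.7003e+02] F [-0.1 -0.5 -0.5] gap 0.124 q6 -2.52
```

Request:
{"method": "play_rows", "body": {
  "motion": [
    [[0,0,-0.3,0,0,0],[0,0,-0.6,0,0,0],[0,0,-0.75,0,0,0.3],[0,0,-0.75,0,0,0.72],[0,0,-0.75,0,0,1],[0,0,-0.7,0,0,1],[0,0,-0.4,0,0,1],[0,0,-0.1,0,0,1]]
  ]
}}

```text
t: 12.43
tool_pos: [0.4698, -0.3063, 0.1948]
eef_rot: [-3.139, 0.006, 2.785]
wrist_force: [0.2, -0.9, -1.9]
finger_gap: 0.126
grasp_force: 30.0
```

Request:
{"method": "play_rows", "body": {
  "motion": [
    [[0,0,0,0,0,1],[0,0,0,0,0,1],[0,0,0,0,0,1],[0,0,0,0,0,1],[0,0,0,0,0,1],[0,0,0,0,0,1],[0,0,0,0,0,1],[0,0,0,0,0,1]]
  ]
}}

```text
t: 13.1
tool_pos: [0.4681, -0.3047, 0.1901]
eef_rot: [-3.141, -0.001, 1.947]
wrist_force: [-0.7, 0.2, -1.6]
finger_gap: 0.121
grasp_force: 30.0
```

Request:
{"method": "play_rows", "body": {
  "motion": [
    [[0,0,0,0,0,1],[0,0,0,0,0,1],[0,0,0,0,0,1],[0,0,0,0,0,0],[0,0,0,0,0,0],[0,0,0,0,0,0],[0,0,0,0,0,0],[0,0,0,0,0,0]]
  ]
}}

```text
t: 13.77
tool_pos: [0.4684, -0.3051, 0.1899]
eef_rot: [-3.142, -0.0, 1.639]
wrist_force: [-0.0, 0.1, -2.1]
finger_gap: 0.125
grasp_force: 30.0
```

```bash
python3 go.py .6268 .0058 .19 93.9
```

```text
shift [ 7.49  4.48 -0.  ] turn [-0. -0.  0.]
t 13.77 [ 0.4684 -0.3051  0.1899] [-1.80e+02 -1.00e-02  9.39e+01] F [-0.   0.1 -2.1] gap 0.125 q6 -0.85
```

Request:
{"method": "play_rows", "body": {
  "motion": [
    [[0.3,0.18,0,0,0,0],[0.5,0.3,0,0,0,0],[0.65,0.39,0,0,0,0],[0.75,0.45,0,0,0,0],[0.75,0.45,0,0,0,0],[0.75,0.45,0,0,0,0],[0.75,0.45,0,0,0,0],[0.75,0.45,0,0,0,0]]
  ]
}}

```text
t: 14.43
tool_pos: [0.5797, -0.0865, 0.19]
eef_rot: [3.141, -0.0, 1.639]
wrist_force: [0.7, 0.2, -2.5]
finger_gap: 0.129
grasp_force: 30.0
```

Request:
{"method": "play_rows", "body": {
  "motion": [
    [[0.75,0.45,0,0,0,0],[0.65,0.39,0,0,0,0],[0.5,0.3,0,0,0,0],[0.3,0.18,0,0,0,0],[0.09,0.04,0.2,0,0,0],[0,0,0.2,0,0,0],[0,0,0.2,0,0,0],[0,0,0.1,0,0,0]]
  ]
}}

```text
t: 15.1
tool_pos: [0.6257, 0.0048, 0.1595]
eef_rot: [-3.138, -0.0, 1.637]
wrist_force: [-0.2, 0.4, -1.6]
finger_gap: 0.123
grasp_force: 30.0
```

```bash
sed -e 's/T\[165:215,212:280\]/T[165:215,212:280]/' -e 's/S\[185:290,225:300\],None,fx=5.6,fy=5.6/S[190:260,230:290],None,fx=8,fy=8/' -e 's/360+b.shape/320+b.shape/;s/,360:320/,320:320/;s/c\[:250,:340\]=a/c[:250,:320]=a[:,:320]/' m2.py > m3.py; python3 m3.py 4;  python3 go.py .6268 .0058 .16 93.9
```

```text
shift [ 0.02 -0.02  0.06] turn [ 0.01  0.   -0.02]
t 15.40 [0.6275 0.0051 0.1624] [1.7995e+02 1.0000e-02 9.3800e+01] F [ 1.3  0.1 -1.1] gap 0.123 q6 -0.24
```

View pics/c4.png

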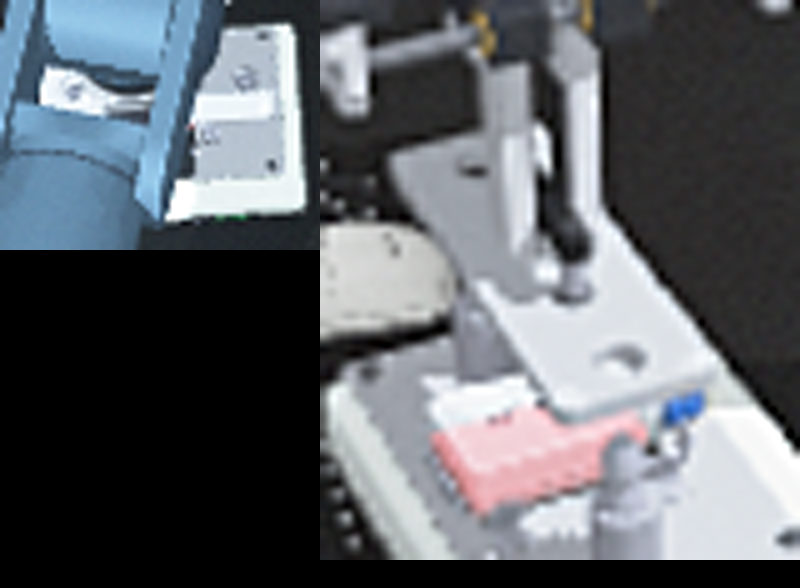

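The side view shows the plate level above the flask, with its left hole at (620,358) and right hole at (473,165). The left stud's nose is just below, with its top at (622,433). I'll compare hole and stud positions in the same camera.

Run:
```python
from h import *
q=lambda x,y:((x-320+.5)/8-.5+230,(y+.5)/8-.5+190)
L=onz("side",q(620,358),.1574);R=onz("side",q(473,165),.1574)
print(L.round(4),R.round(4),((L+R)/2).round(4),np.degrees(np.arctan2(-(L-R)[0],(L-R)[1])),np.linalg.norm(L-R))
print("stud L nose here",onz("side",q(622,438),.122).round(4))
# expected holes from TCP
for s in(1,-1):
    y=np.radians(93.8);p=np.array([.6275,.0051])+s*.066*np.array([np.cos(y),np.sin(y)]);print(p.round(4),[round(float(a),1) for a in (proj("side",[*p,.1574])-[230,190]+.5)*8-.5+[320,0]])
```

```text
[0.6206 0.0711 0.1574] [ 0.6321 -0.0606  0.1574] [0.6263 0.0052 0.1574] 4.984647250945329 0.13225411978032298
stud L nose here [0.6207 0.0713 0.122 ]
[0.6231 0.071 ] [613.0, 359.4]
[ 0.6319 -0.0608] [473.5, 164.7]
```

Request:
{"method": "play_rows", "body": {
  "motion": [
    [[0,0,0.1,0,0,0],[0,0,0.15,0,0,0],[0,0,0.15,0,0,0],[0,0,0.12,0,0,0],[0,0,0.1,0,0,0],[0,0,0.05,0,0,0],[0,0,0.05,0,0,0],[0,0,0.03,0,0,0]]
  ]
}}

```text
t: 16.07
tool_pos: [0.6272, 0.0058, 0.1316]
eef_rot: [-3.141, -0.0, 1.638]
wrist_force: [-0.4, -0.1, -1.9]
finger_gap: 0.12
grasp_force: 30.0
```

Request:
{"method": "play_rows", "body": {
  "motion": [
    [[0,0,0.02,0,0,0],[0,0,0.02,0,0,0],[0,0,0.02,0,0,0],[0,0,0.02,0,0,0],[0,0,0.02,0,0,0],[0,0,0,0,0,0],[0,0,0,0,0,0],[0,0,0,0,0,0]]
  ]
}}

```text
t: 16.73
tool_pos: [0.6273, 0.0058, 0.128]
eef_rot: [3.141, 0.0, 1.638]
wrist_force: [1.0, 0.4, -0.9]
finger_gap: 0.126
grasp_force: 30.0
```

```bash
python3 m3.py 5; python3 -c "
from h import *
o=get_obs();print(o['tool_pos'].round(4),o['wrist_force'].round(1),o['ft_torque'].round(2),o['eef_rot'])"
```

```text
[0.6273 0.0057 0.1279] [ 0.   0.2 -2.2] [-0.07  0.   -0.02] [3.14140254e+00 7.83789883e-05 1.63793653e+00]
```

There's no force with the noses already in the holes. I'll go on down slowly.

Request:
{"method": "play_rows", "body": {
  "motion": [
    [[0,0,0.02,0,0,0],[0,0,0.02,0,0,0],[0,0,0.02,0,0,0],[0,0,0.02,0,0,0],[0,0,0.02,0,0,0],[0,0,0.02,0,0,0],[0,0,0,0,0,0],[0,0,0,0,0,0]]
  ]
}}

```text
t: 17.7
tool_pos: [0.6273, 0.0058, 0.1231]
eef_rot: [3.141, -0.0, 1.638]
wrist_force: [1.6, -1.0, -0.6]
finger_gap: 0.123
grasp_force: 30.0
```

Request:
{"method": "play_rows", "body": {
  "motion": [
    [[0,0,0.04,0,0,0],[0,0,0.04,0,0,0],[0,0,0.04,0,0,0],[0,0,0.04,0,0,0],[0,0,0.04,0,0,0],[0,0,0.04,0,0,0],[0,0,0,0,0,0],[0,0,0,0,0,0]]
  ]
}}

```text
t: 18.37
tool_pos: [0.6271, 0.0057, 0.1132]
eef_rot: [-3.141, 0.0, 1.638]
wrist_force: [2.0, 0.5, -2.5]
finger_gap: 0.124
grasp_force: 30.0
```

```bash
python3 -c "
from h import *
o=get_obs();print(o['tool_pos'].round(4),o['wrist_force'].round(1),o['ft_torque'].round(2),o['eef_rot'])"
```

```text
[0.6271 0.0057 0.1132] [ 2.   0.5 -2.5] [ 0.13 -0.28  0.08] [-3.14121372e+00  3.57414695e-05  1.63788163e+00]
```

Request:
{"method": "play_rows", "body": {
  "motion": [
    [[0,0.01,0.03,0,0,0],[0,0,0.03,0,0,0],[0,0,0.03,0,0,0],[0,0,0.03,0,0,0],[0,0,0.03,0,0,0],[0,0,0.02,0,0,0],[0,0,0,0,0,0],[0,0,0,0,0,0]]
  ]
}}

```text
t: 19.03
tool_pos: [0.6275, 0.0058, 0.1065]
eef_rot: [-3.141, 0.0, 1.638]
wrist_force: [0.2, 1.0, -1.9]
finger_gap: 0.123
grasp_force: 30.0
```

Request:
{"method": "play_rows", "body": {
  "motion": [
    [[0,0,0.01,0,0,0],[0,0,0.01,0,0,0],[0,0,0,0,0,0],[0,0,0,0,0,0],[0,0,0,0,0,0],[0,0,0,0,0,0],[0,0,0,0,0,0],[0,0,0,0,0,0]]
  ]
}}

```text
t: 19.7
tool_pos: [0.6276, 0.0058, 0.1059]
eef_rot: [3.142, 0.0, 1.638]
wrist_force: [-0.5, 0.8, -2.3]
finger_gap: 0.127
grasp_force: 30.0
```

Down by small steps until contact.

Request:
{"method": "play_rows", "body": {
  "motion": [
    [[0,0,0.01,0,0,0],[0,0,0.01,0,0,0],[0,0,0,0,0,0],[0,0,0,0,0,0],[0,0,0,0,0,0],[0,0,0,0,0,0],[0,0,0,0,0,0],[0,0,0,0,0,0]]
  ]
}}

```text
t: 20.37
tool_pos: [0.6277, 0.0058, 0.1054]
eef_rot: [3.141, 0.0, 1.638]
wrist_force: [-0.5, 0.4, 2.6]
finger_gap: 0.121
grasp_force: 30.0
```

Request:
{"method": "play_rows", "body": {
  "motion": [
    [[0,0,0.01,0,0,0],[0,0,0,0,0,0],[0,0,0,0,0,0],[0,0,0,0,0,0],[0,0,0,0,0,0],[0,0,0,0,0,0],[0,0,0,0,0,0],[0,0,0,0,0,0]]
  ]
}}

```text
t: 21.03
tool_pos: [0.6277, 0.0058, 0.1054]
eef_rot: [3.141, 0.0, 1.638]
wrist_force: [-2.8, 0.5, 4.6]
finger_gap: 0.123
grasp_force: 30.0
```

Request:
{"method": "play_rows", "body": {
  "motion": [
    [[0,0,0,0,0,0],[0,0,0,0,0,0],[0,0,0,0,0,0],[0,0,0,0,0,0],[0,0,0,0,0,0],[0,0,0,0,0,0],[0,0,-0.1,0,0,0],[0,0,-0.3,0,0,0]]
  ],
  "hand": 0.5
}}

```text
t: 21.7
tool_pos: [0.6262, 0.006, 0.1192]
eef_rot: [-3.138, -0.001, 1.638]
wrist_force: [-0.3, -0.0, -0.4]
finger_gap: 0.496
grasp_force: 0.0
```

Request:
{"method": "play_rows", "body": {
  "motion": [
    [[0,0,-0.4,0,0,0],[0,0,-0.5,0,0,0],[0,0,-0.4,0,0,1],[0,0,-0.2,0,0,1],[0,0,0,0,0,1],[0,0,0,0,0,1],[0,0,0,0,0,1],[0,0,0,0,0,1]]
  ]
}}

```text
t: 22.37
tool_pos: [0.628, 0.0058, 0.1822]
eef_rot: [3.14, -0.001, 1.004]
wrist_force: [-0.0, 0.4, 0.6]
finger_gap: 0.502
grasp_force: 0.0
```

Request:
{"method": "play_rows", "body": {
  "motion": [
    [[0,0,0,0,0,1],[0,0,0,0,0,1],[0,0,0,0,0,1],[0,0,0,0,0,1],[0,0,0,0,0,1],[0,0,0,0,0,1],[0,0,0,0,0,1],[0,0,0,0,0,1]]
  ]
}}

```text
t: 23.03
tool_pos: [0.628, 0.0057, 0.1821]
eef_rot: [3.141, -0.001, 0.167]
wrist_force: [0.1, 0.4, -0.4]
finger_gap: 0.503
grasp_force: 0.0
```

Request:
{"method": "play_rows", "body": {
  "motion": [
    [[0,0,0,0,0,1],[0,0,0,0,0,0.4],[0,0,0,0,0,0],[0,0,0,0,0,0],[0,0,0,0,0,0],[0,0,0,0,0,0],[0,0,0,0,0,0],[0,0,0,0,0,0]]
  ]
}}

```text
t: 23.7
tool_pos: [0.6276, 0.0058, 0.1807]
eef_rot: [-3.142, 0.0, 0.026]
wrist_force: [-0.3, -0.2, 0.4]
finger_gap: 0.498
grasp_force: 0.0
```

```bash
python3 go.py .422 .143 .08 1.4 .422 .143 .008 1.4
```

```text
shift [-5.05 -3.56  2.52] turn [-0.    0.    0.01]
shift [ 0.  -0.   1.8] turn [0. 0. 0.]
t 23.70 [0.6276 0.0058 0.1807] [-180.      0.      1.47] F [-0.3 -0.2  0.4] gap 0.498 q6 1.37
```

Request:
{"method": "play_rows", "body": {
  "motion": [
    [[-0.4,-0.28,0,0,0,0],[-0.7,-0.49,0,0,0,0],[-0.8,-0.56,0,0,0,0],[-0.8,-0.56,0,0,0,0],[-0.8,-0.56,0.3,0,0,0],[-0.7,-0.5,0.6,0,0,0],[-0.5,-0.36,0.7,0,0,0],[-0.3,-0.22,0.6,0,0,0]]
  ]
}}

```text
t: 24.37
tool_pos: [0.4218, 0.143, 0.0917]
eef_rot: [-3.141, 0.0, 0.027]
wrist_force: [0.6, -0.7, -0.3]
finger_gap: 0.501
grasp_force: 0.0
```

Request:
{"method": "play_rows", "body": {
  "motion": [
    [[-0.05,-0.03,0.3,0,0,0],[0,0,0,0,0,0],[0,0,0,0,0,0],[0,0,0,0,0,0],[0,0,0,0,0,0],[0,0,0,0,0,0],[0,0,0,0,0,0],[0,0,0,0,0,0]]
  ]
}}

```text
t: 25.03
tool_pos: [0.4228, 0.1428, 0.0813]
eef_rot: [-3.142, -0.001, 0.025]
wrist_force: [0.7, -0.3, -0.1]
finger_gap: 0.501
grasp_force: 0.0
```

```bash
python3 go.py .422 .143 .008 1.4
python3 - <<'E'
from h import *
T=grab("top");S=np.mean([grab("side") for _ in range(3)],0).astype(np.uint8)
cv2.imwrite("pics/S6.png",S)
a=cv2.resize(S[190:260,230:290],None,fx=5,fy=5,interpolation=cv2.INTER_CUBIC)
b=cv2.resize(S[235:295,305:375],None,fx=6,fy=6,interpolation=cv2.INTER_CUBIC)
c=np.zeros((360,730,3),np.uint8);c[:350,:300]=a;c[:360,310:730]=b;cv2.imwrite("pics/c6.png",c)
print((proj("side",get_obs()["tool_pos"])-[305,235]+.5)*6-.5+[310,0],(proj("side",[.422,.143,.034])-[305,235]+.5)*6-.5+[310,0])
E
```

```text
shift [-0.02 -0.01  1.83] turn [-0.   -0.01  0.  ]
t 25.03 [0.4228 0.1428 0.0813] [-1.80e+02 -6.00e-02  1.43e+00] F [ 0.7 -0.3 -0.1] gap 0.501 q6 1.62
[526.85164083 116.23379843] [519.82413004 189.06647405]
```

View pics/c6.png

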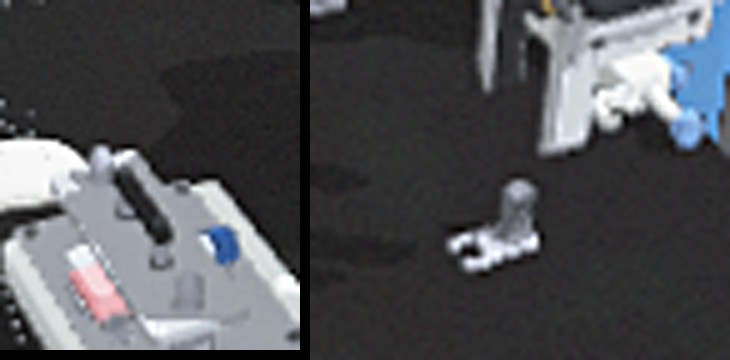

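The plate is home on both studs in the left crop. In the right crop the clip's grip top sits at (519,188), against (520,189) predicted. I'll descend and grip.

Request:
{"method": "play_rows", "body": {
  "motion": [
    [[-0.02,0,0.2,0,0,0],[0,0,0.35,0,0,0],[0,0,0.4,0,0,0],[0,0,0.4,0,0,0],[0,0,0.25,0,0,0],[0,0,0.15,0,0,0],[0,0,0.08,0,0,0],[0,0,0,0,0,0]]
  ]
}}

```text
t: 25.9
tool_pos: [0.4212, 0.1429, 0.0071]
eef_rot: [3.142, 0.001, 0.025]
wrist_force: [0.0, -1.2, -0.2]
finger_gap: 0.5
grasp_force: 0.0
```

Request:
{"method": "play_rows", "body": {
  "motion": [
    [[0,0,0,0,0,0],[0,0,0,0,0,0],[0,0,0,0,0,0],[0,0,0,0,0,0],[0,0,0,0,0,0],[0,0,0,0,0,0],[0,0,0,0,0,0],[0,0,0,0,0,0]]
  ],
  "hand": 1
}}

```text
t: 26.57
tool_pos: [0.4216, 0.1429, 0.0078]
eef_rot: [3.142, -0.0, 0.025]
wrist_force: [-0.7, -1.5, 2.9]
finger_gap: 0.103
grasp_force: 30.0
```

```bash
python3 - <<'E'
import numpy as np
c=np.array([.6277,.0058]);w=np.radians(3.85);X=np.array([np.cos(w),np.sin(w)]);Y=np.array([-X[1],X[0]])
for s in(1,-1):
    st=c+s*.066*Y;print("stud",st.round(4),"grip seated",(st-.026*X).round(4),"grip start (45 back)",(st-.071*X).round(4))
E
python3 go.py .5534 .0669 .155 3.85
```

```text
stud [0.6233 0.0717] grip seated [0.5973 0.0699] grip start (45 back) [0.5524 0.0669]
stud [ 0.6321 -0.0601] grip seated [ 0.6062 -0.0618] grip start (45 back) [ 0.5613 -0.0648]
shift [ 3.25  1.98 -3.68] turn [ 0.  -0.  -0.4]
t 26.57 [0.4216 0.1429 0.0078] [ 1.80e+02 -1.00e-02  1.45e+00] F [-0.7 -1.5  2.9] gap 0.103 q6 1.62
```

Request:
{"method": "play_rows", "body": {
  "motion": [
    [[0,0,-0.3,0,0,0],[0,0,-0.6,0,0,-0.2],[0,0,-0.7,0,0,-0.2],[0.2,0.14,-0.6,0,0,0],[0.5,0.34,-0.4,0,0,0],[0.7,0.47,-0.2,0,0,0],[0.7,0.47,-0.04,0,0,0],[0.6,0.4,0,0,0,0]]
  ]
}}

```text
t: 27.23
tool_pos: [0.5363, 0.0765, 0.1224]
eef_rot: [3.141, -0.003, 0.067]
wrist_force: [-0.5, -0.4, -0.4]
finger_gap: 0.101
grasp_force: 30.0
```

Request:
{"method": "play_rows", "body": {
  "motion": [
    [[0.35,0.24,0,0,0,0],[0.09,0.06,0,0,0,0],[0,0,0,0,0,0],[0,0,0,0,0,0],[0,0,0,0,0,0],[0,0,0,0,0,0],[0,0,0,0,0,0],[0,0,0,0,0,0]]
  ]
}}

```text
t: 27.9
tool_pos: [0.552, 0.0671, 0.1213]
eef_rot: [3.142, -0.0, 0.068]
wrist_force: [0.8, -0.4, -0.3]
finger_gap: 0.101
grasp_force: 30.0
```

```bash
python3 go.py .5524 .0669 .1094 3.85 .5973 .0699 .1094 3.85
python3 - <<'E'
from h import *
S=np.mean([grab("side") for _ in range(3)],0).astype(np.uint8)
cv2.imwrite("pics/S7.png",S)
cv2.imwrite("pics/c7.png",cv2.resize(S[205:280,235:325],None,fx=8,fy=8,interpolation=cv2.INTER_CUBIC))
p=get_obs()["tool_pos"]
f=lambda q:((proj("side",q)-[235,205]+.5)*8-.5).round(0)
w=np.radians(3.85);X=np.array([np.cos(w),np.sin(w),0])
print("grip top",f(p+[0,0,.0262]),"jaw tips mid",f(p+.034*X-[0,0,.0053]),"stud nose",f([.6233,.0717,.122]),"stud R nose",f([.6321,-.0601,.122]))
E
```

```text
shift [0.01 0.01 0.3 ] turn [ 0.   -0.    0.01]
shift [1.13 0.   0.  ] turn [0. 0. 0.]
t 27.90 [0.552  0.0671 0.1213] [180.    -0.     3.88] F [ 0.8 -0.4 -0.3] gap 0.101 q6 1.42
grip top [437. 210.] jaw tips mid [351. 305.] stud nose [256. 320.] stud R nose [118. 122.]
```

View pics/c7.png

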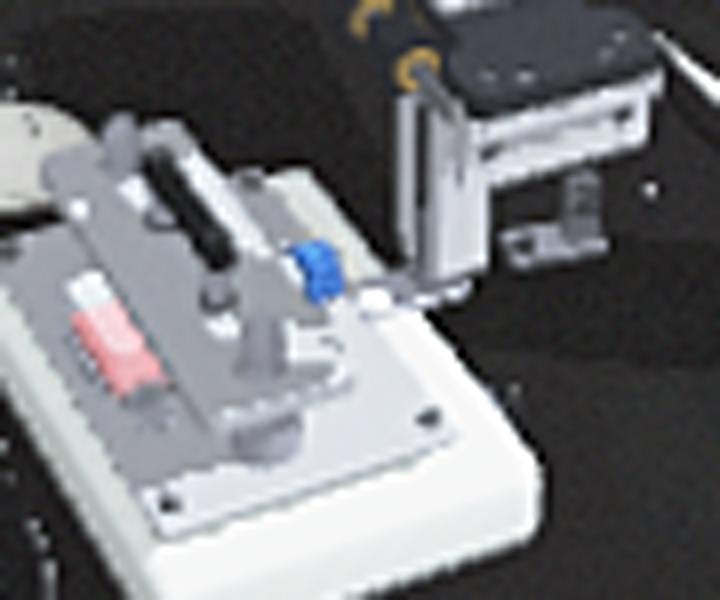

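The clip is held level, with its jaws at about (360,290) pointing at the left stud (258,320). The plate lies flat on the collars. I'll lower the clip and push it in.

Request:
{"method": "play_rows", "body": {
  "motion": [
    [[0,0,0.1,0,0,0],[0,0,0.12,0,0,0],[0,0,0.08,0,0,0],[0.1,0,0,0,0,0],[0.2,0,0,0,0,0],[0.2,0,0,0,0,0],[0.15,0,0,0,0,0],[0.1,0,0,0,0,0]]
  ]
}}

```text
t: 28.72
tool_pos: [0.5838, 0.0687, 0.1095]
eef_rot: [3.141, -0.001, 0.067]
wrist_force: [0.4, -0.1, -0.0]
finger_gap: 0.103
grasp_force: 30.0
```

Request:
{"method": "play_rows", "body": {
  "motion": [
    [[0,0,0,0,0,0],[0.05,0,0,0,0,0],[0.05,0,0,0,0,0],[0.05,0,0,0,0,0],[0.04,0,0,0,0,0],[0.04,0,0,0,0,0],[0,0,0,0,0,0],[0,0,0,0,0,0]]
  ]
}}

```text
t: 29.38
tool_pos: [0.593, 0.0694, 0.1099]
eef_rot: [3.142, -0.004, 0.067]
wrist_force: [2.7, 1.0, -0.8]
finger_gap: 0.105
grasp_force: 30.0
```

Request:
{"method": "play_rows", "body": {
  "motion": [
    [[0.04,0,0,0,0,0],[0.04,0,0,0,0,0],[0.03,0,0,0,0,0],[0,0,0,0,0,0],[0,0,0,0,0,0],[0,0,0,0,0,0],[0,0,0,0,0,0],[0,0,0,0,0,0]]
  ]
}}

```text
t: 30.05
tool_pos: [0.5954, 0.0696, 0.109]
eef_rot: [-3.142, 0.001, 0.067]
wrist_force: [-4.8, -1.0, 0.8]
finger_gap: 0.108
grasp_force: 30.0
```

Request:
{"method": "play_rows", "body": {
  "motion": [
    [[0.02,0,0,0,0,0],[0.02,0,0,0,0,0],[0,0,0,0,0,0],[0,0,0,0,0,0],[0,0,0,0,0,0],[0,0,0,0,0,0],[0,0,0,0,0,0],[0,0,0,0,0,0]]
  ]
}}

```text
t: 30.72
tool_pos: [0.5957, 0.0696, 0.109]
eef_rot: [3.142, 0.005, 0.067]
wrist_force: [-9.2, -1.0, 5.9]
finger_gap: 0.104
grasp_force: 30.0
```

The force rose to a stiff stop after the snap, so the clip is seated. I'll relax, open a little, and go up to the second clip.

Request:
{"method": "play_rows", "body": {
  "motion": [
    [[-0.05,0,0,0,0,0],[-0.02,0,0,0,0,0],[0,0,0,0,0,0],[0,0,0,0,0,0],[0,0,0,0,0,0],[0,0,0,0,0,0],[0,0,0,0,0,0],[0,0,0,0,0,0]]
  ]
}}

```text
t: 31.38
tool_pos: [0.5951, 0.0696, 0.1093]
eef_rot: [3.142, -0.001, 0.067]
wrist_force: [-0.6, -0.3, -0.2]
finger_gap: 0.101
grasp_force: 30.0
```

Request:
{"method": "play_rows", "body": {
  "motion": [
    [[0,0,0,0,0,0],[0,0,0,0,0,0],[0,0,0,0,0,0],[0,0,0,0,0,0],[0,0,0,0,0,0],[0,0,-0.2,0,0,0],[0,0,-0.4,0,0,0],[0,0,-0.5,0,0,0]]
  ],
  "hand": 0.68
}}

```text
t: 32.05
tool_pos: [0.5938, 0.0696, 0.1528]
eef_rot: [-3.141, 0.003, 0.067]
wrist_force: [-0.7, -0.5, -0.8]
finger_gap: 0.316
grasp_force: 0.0
```

Request:
{"method": "play_rows", "body": {
  "motion": [
    [[0,0,-0.3,0,0,0],[-0.4,0,-0.1,0,0,0.5],[-0.7,0,0,0,0,0.8],[-0.8,0,0,0,0,0.6],[-0.8,0,0,0,0,0],[-0.7,0,0,0,0,0],[-0.3,0,0,0,0,0],[0,0,0,0,0,0]]
  ]
}}

```text
t: 32.72
tool_pos: [0.4457, 0.0802, 0.1694]
eef_rot: [-3.142, -0.0, -0.131]
wrist_force: [-0.4, -0.9, 0.6]
finger_gap: 0.319
grasp_force: 0.0
```

```bash
python3 go.py .430 -.068 .075 -7.8 .430 -.068 .008 -7.8
python3 - <<'E'
from h import *
# clip on the left stud: bright/grey grip top seen from the side? refine clip R centre again in the top view
T=np.mean([grab("top") for _ in range(3)],0).astype(np.uint8);S=np.mean([grab("side") for _ in range(3)],0).astype(np.uint8)
cv2.imwrite("pics/T8.png",T);cv2.imwrite("pics/S8.png",S)
E
```

```text
shift [0.09 3.72 2.36] turn [-0.   -0.    0.05]
shift [ 0.   -0.    1.68] turn [0. 0. 0.]
t 32.72 [0.4457 0.0802 0.1694] [-1.80e+02 -2.00e-02 -7.51e+00] F [-0.4 -0.9  0.6] gap 0.319 q6 1.63
```

Request:
{"method": "play_rows", "body": {
  "motion": [
    [[0.09,0.3,0,0,0,0.05],[0,0.6,0,0,0,0],[0,0.7,0.2,0,0,0],[0,0.7,0.5,0,0,0],[0,0.6,0.6,0,0,0],[0,0.5,0.6,0,0,0],[0,0.26,0.4,0,0,0],[0,0.06,0.06,0,0,0]]
  ],
  "hand": 0.5
}}

```text
t: 33.68
tool_pos: [0.4288, -0.069, 0.0718]
eef_rot: [-3.14, 0.006, -0.14]
wrist_force: [-0.5, -0.2, 0.2]
finger_gap: 0.499
grasp_force: 0.0
```

```bash
python3 go.py .430 -.068 .008 -7.8
python3 - <<'E'
from h import *
S=cv2.cvtColor(cv2.imread("pics/S8.png"),cv2.COLOR_BGR2GRAY);S7=cv2.cvtColor(cv2.imread("pics/S6.png"),cv2.COLOR_BGR2GRAY)
d=cv2.absdiff(cv2.GaussianBlur(S,(3,3),0),cv2.GaussianBlur(S7,(3,3),0))
m=(d[215:265,250:310]>25).astype(np.uint8);n,l,st,ce=cv2.connectedComponentsWithStats(m)
for i in range(1,n):
    if st[i,4]>5:print(st[i]+[250,215,0,0,0],ce[i]+[250,215])
w=np.radians(3.85);X=np.array([np.cos(w),np.sin(w)])
for dx in(0,):
    g=np.array([.6233,.0717])-.026*X
    print("grip top/bottom expected",proj("side",[*g,.134]),proj("side",[*g,.1035]),"rear",proj("side",[*(g-.009*X),.1035]))
E
```

```text
shift [ 0.03 -0.03  1.6 ] turn [-0.01  0.06 -0.04]
t 33.68 [ 0.4288 -0.069   0.0718] [-179.91    0.34   -8.02] F [-0.5 -0.2  0.2] gap 0.499 q6 1.29
[250 219   7   5  22] [252.40909091 220.81818182]
[270 229  15  12  76] [276.84210526 234.23684211]
[250 239  53  26 499] [279.3747495  253.42084168]
[257 239   3   2   6] [258.  239.5]
[289 247   3   3   6] [290.16666667 248.16666667]
grip top/bottom expected [274.86420734 238.77163132] [274.97964269 247.13810966] rear [277.83108328 246.27114518]
```

Request:
{"method": "play_rows", "body": {
  "motion": [
    [[0,0,0.2,0,0,0],[0,0,0.35,0,0,0],[0,0,0.4,0,0,0],[0,0,0.35,0,0,0],[0,0,0.2,0,0,0],[0,0,0.05,0,0,0],[0,0,0,0,0,0],[0,0,0,0,0,0]]
  ]
}}

```text
t: 34.35
tool_pos: [0.4317, -0.0682, 0.0137]
eef_rot: [3.141, -0.002, -0.137]
wrist_force: [0.5, -0.1, 0.2]
finger_gap: 0.503
grasp_force: 0.0
```

```bash
python3 go.py .430 -.068 .008 -7.8
```

```text
shift [-0.04  0.    0.14] turn [ 0.   -0.01 -0.  ]
t 34.35 [ 0.4317 -0.0682  0.0137] [ 1.7998e+02 -9.0000e-02 -7.8200e+00] F [ 0.5 -0.1  0.2] gap 0.503 q6 1.29
```

Request:
{"method": "play_rows", "body": {
  "motion": [
    [[-0.04,0,0.07,0,0,0],[0,0,0.07,0,0,0],[0,0,0,0,0,0],[0,0,0,0,0,0],[0,0,0,0,0,0],[0,0,0,0,0,0],[0,0,0,0,0,0],[0,0,0,0,0,0]]
  ],
  "hand": 0.75
}}

```text
t: 35.02
tool_pos: [0.4293, -0.068, 0.0073]
eef_rot: [3.142, -0.0, -0.137]
wrist_force: [-0.0, 0.2, -0.1]
finger_gap: 0.252
grasp_force: 0.0
```

Request:
{"method": "play_rows", "body": {
  "motion": [
    [[0,0,0,0,0,0],[0,0,0,0,0,0],[0,0,0,0,0,0],[0,0,0,0,0,0],[0,0,0,0,0,0],[0,0,0,0,0,0],[0,0,0,0,0,0],[0,0,0,0,0,0]]
  ],
  "hand": 1
}}

```text
t: 35.68
tool_pos: [0.4292, -0.068, 0.0072]
eef_rot: [3.142, 0.0, -0.137]
wrist_force: [-0.1, 0.6, 0.7]
finger_gap: 0.101
grasp_force: 30.0
```

```bash
python3 go.py .430 -.068 .1215 3.85 .5613 -.0648 .1215 3.85
```

```text
shift [ 0.02 -0.   -2.86] turn [ 0.    0.   -1.95]
shift [3.28 0.14 0.  ] turn [0. 0. 0.]
t 35.68 [ 0.4292 -0.068   0.0072] [180.     0.    -7.86] F [-0.1  0.6  0.7] gap 0.101 q6 1.29
```

Request:
{"method": "play_rows", "body": {
  "motion": [
    [[0,0,-0.3,0,0,0],[0,0,-0.6,0,0,-0.3],[0,0,-0.7,0,0,-0.85],[0,0,-0.6,0,0,-0.8],[0.3,0,-0.4,0,0,0],[0.6,0.02,-0.2,0,0,0],[0.7,0.03,-0.04,0,0,0],[0.7,0.04,0,0,0,0]]
  ]
}}

```text
t: 36.35
tool_pos: [0.5229, -0.0654, 0.1219]
eef_rot: [3.141, -0.002, 0.067]
wrist_force: [-0.3, 0.3, -0.6]
finger_gap: 0.099
grasp_force: 30.0
```

Request:
{"method": "play_rows", "body": {
  "motion": [
    [[0.6,0.03,0,0,0,0],[0.3,0.02,0,0,0,0],[0.08,0,0,0,0,0],[0,0,0,0,0,0],[0,0,0,0,0,0],[0,0,0,0,0,0],[0,0,0,0,0,0],[0,0,0,0,0,0]]
  ]
}}

```text
t: 37.02
tool_pos: [0.5599, -0.0647, 0.1209]
eef_rot: [-3.142, 0.0, 0.067]
wrist_force: [0.3, 0.5, -0.6]
finger_gap: 0.104
grasp_force: 30.0
```

```bash
python3 go.py .5613 -.0648 .1089 3.85 .6062 -.0618 .1089 3.85
```

```text
shift [0.03 0.   0.3 ] turn [-0.  0. -0.]
shift [1.13 0.   0.  ] turn [0. 0. 0.]
t 37.02 [ 0.5599 -0.0647  0.1209] [-1.80e+02  1.00e-02  3.83e+00] F [ 0.3  0.5 -0.6] gap 0.104 q6 1.19
```

Request:
{"method": "play_rows", "body": {
  "motion": [
    [[0,0,0.1,0,0,0],[0,0,0.12,0,0,0],[0,0,0.08,0,0,0],[0.1,0,0,0,0,0],[0.2,0,0,0,0,0],[0.2,0,0,0,0,0],[0.18,0,0,0,0,0],[0.1,0,0,0,0,0]]
  ]
}}

```text
t: 37.68
tool_pos: [0.5931, -0.0627, 0.1091]
eef_rot: [3.141, -0.001, 0.067]
wrist_force: [0.0, -0.4, -0.6]
finger_gap: 0.1
grasp_force: 30.0
```

Request:
{"method": "play_rows", "body": {
  "motion": [
    [[0,0,0,0,0,0],[0.05,0,0,0,0,0],[0.05,0,0,0,0,0],[0.05,0,0,0,0,0],[0.04,0,0,0,0,0],[0.04,0,0,0,0,0],[0,0,0,0,0,0],[0,0,0,0,0,0]]
  ]
}}

```text
t: 38.35
tool_pos: [0.601, -0.0621, 0.1086]
eef_rot: [3.141, -0.001, 0.067]
wrist_force: [2.7, -0.9, -3.7]
finger_gap: 0.106
grasp_force: 30.0
```

Request:
{"method": "play_rows", "body": {
  "motion": [
    [[0.04,0,0,0,0,0],[0.04,0,0,0,0,0],[0.03,0,0,0,0,0],[0,0,0,0,0,0],[0,0,0,0,0,0],[0,0,0,0,0,0],[0,0,0,0,0,0],[0,0,0,0,0,0]]
  ]
}}

```text
t: 39.02
tool_pos: [0.6052, -0.0616, 0.1088]
eef_rot: [-3.142, -0.0, 0.067]
wrist_force: [0.3, -0.3, -0.6]
finger_gap: 0.106
grasp_force: 30.0
```

Request:
{"method": "play_rows", "body": {
  "motion": [
    [[0.02,0,0,0,0,0],[0.02,0,0,0,0,0],[0,0,0,0,0,0],[0,0,0,0,0,0],[0,0,0,0,0,0],[0,0,0,0,0,0],[0,0,0,0,0,0],[0,0,0,0,0,0]]
  ]
}}

```text
t: 39.68
tool_pos: [0.606, -0.0616, 0.1087]
eef_rot: [-3.141, 0.002, 0.067]
wrist_force: [-5.4, -0.7, 2.5]
finger_gap: 0.104
grasp_force: 30.0
```

Request:
{"method": "play_rows", "body": {
  "motion": [
    [[0.02,0,0,0,0,0],[0,0,0,0,0,0],[0,0,0,0,0,0],[0,0,0,0,0,0],[0,0,0,0,0,0],[0,0,0,0,0,0],[0,0,0,0,0,0],[0,0,0,0,0,0]]
  ]
}}

```text
t: 40.35
tool_pos: [0.6061, -0.0616, 0.1086]
eef_rot: [-3.141, 0.004, 0.067]
wrist_force: [-8.1, 0.3, 4.6]
finger_gap: 0.102
grasp_force: 30.0
```

Request:
{"method": "play_rows", "body": {
  "motion": [
    [[-0.04,0,0,0,0,0],[-0.03,0,0,0,0,0],[0,0,0,0,0,0],[0,0,0,0,0,0],[0,0,0,0,0,0],[0,0,0,0,0,0],[0,0,0,0,0,0],[0,0,0,0,0,0]]
  ]
}}

```text
t: 41.02
tool_pos: [0.6049, -0.0617, 0.1088]
eef_rot: [3.142, -0.0, 0.067]
wrist_force: [0.7, -0.6, -0.8]
finger_gap: 0.107
grasp_force: 30.0
```

Request:
{"method": "play_rows", "body": {
  "motion": [
    [[0,0,0,0,0,0],[0,0,0,0,0,0],[0,0,0,0,0,0],[0,0,0,0,0,0],[0,0,0,0,0,0],[0,0,-0.2,0,0,0],[0,0,-0.4,0,0,0],[0,0,-0.5,0,0,0]]
  ],
  "hand": 0.68
}}

```text
t: 41.68
tool_pos: [0.6038, -0.0615, 0.1524]
eef_rot: [-3.141, 0.003, 0.067]
wrist_force: [-0.1, 0.0, -0.2]
finger_gap: 0.319
grasp_force: 0.0
```

Request:
{"method": "play_rows", "body": {
  "motion": [
    [[0,0,-0.3,0,0,0],[-0.4,0,-0.1,0,0,0],[-0.7,0,0,0,0,0],[-0.9,0,0,0,0,0],[-0.9,0,0,0,0,0],[-0.8,0,0,0,0,0],[-0.5,0,0,0,0,0],[-0.2,0,0,0,0,0]]
  ]
}}

```text
t: 42.35
tool_pos: [0.4273, -0.0734, 0.1689]
eef_rot: [3.141, -0.0, 0.066]
wrist_force: [-0.1, 0.5, -0.2]
finger_gap: 0.319
grasp_force: 0.0
```

Run:
```python
from h import *
S=np.mean([grab("side") for _ in range(4)],0).astype(np.uint8);T=np.mean([grab("top") for _ in range(4)],0).astype(np.uint8);cv2.imwrite("pics/S9.png",S);cv2.imwrite("pics/T9.png",T)
g=lambda a:cv2.cvtColor(a,cv2.COLOR_BGR2GRAY).astype(int)
a,b=g(S),g(cv2.imread("pics/S6.png"))
w=np.radians(3.85);X=np.array([np.cos(w),np.sin(w)])
for st in([.6233,.0717],[.6321,-.0601]):
    G=np.array(st)-.026*X
    t,bt=proj("side",[*G,.134]),proj("side",[*G,.1035]);print("expected grip",t.round(1),bt.round(1))
    x,y=int(t[0]),int(t[1]);print((a-b)[y-4:y+14,x-9:x+10])
```

```text
expected grip [274.9 238.8] [275.  247.1]
[[ 64  60  63  64  64  67  67  66  68  44  45  24  23  28  77  22  -5  -6
    6]
 [ 66  64  64  65  64  82  71  62  52  63  70  67  21  24  30  82 -13 -10
   -7]
 [ 68  63  65  64  32  25  20  34  48  62  37  59  69  23  28  44  59  -8
   -3]
 [ 66  63  65  66  54  -2 -13  11  45  46  27  36  76  27  28  30  65  58
  -13]
 [ 68  64  65  65  64  35 -10  -8  34  63  77  71  63  18  30  30  29  71
   63]
 [ 65  64  63  64  67  59   6 -12  24  75  85  96  70  29  29  30  28  32
   81]
 [ 64  62  64  64  65  68  50  17  -6  36  56  31   6  39  28  30  28  29
   35]
 [ 64  64  63  66  65  64  68  62  -5  10   4  -2  -5   2  57  25  27  27
   30]
 [ 65  64  65  66  65  66  67  73  21   1 -26 -29 -71 -37  82  62  27  30
   28]
 [ 65  63  65  61  63  63  67  68  -6 -66 -25 -25 -75 -26  81  70  24  29
   29]
 [ 68  61  71  68  71  66  73  74 -11 -82 -57 -72 -84 -10  81  68  52  25
   29]
 [ 57  11  46  67  80  32  23  44 -35 -73 -37 -29 -54  -5  81  67  68  54
   27]
 [  6  -2  25  56  74  39  -7 -36 -65 -73 -37 -35 -43  -8  64  66  67  66
   60]
 [ -9
[... 1543 characters left out ...]
 [   2   -3    1   -3  -36  -75  -55  -38 -102  -34   44  109   97  -22
     0   -3    2    3    1]
 [   4   -2   -4    7   24  -94  -36  -45  -43  -43  -15   76  140   37
    -9   -6   -3   -2    1]
 [   1   -2    6   54   75    3   -3    4  -32  -14  -37    3  162  201
   -17   -3   -1    4   -1]
 [   2    1   29   57   43   23   24   33    1   24   63   67  142  108
   -18    0   -4    0    3]
 [  -6   -6    2    1   11   -7   14   19   16   24   36   42   78   22
   -12   -6   -9   -4  -14]
 [  12   70   65  107  117   -9   -1    7   10   22   45   64   67   69
    24   -4   16   50   84]
 [ -22  -18   30   49   35   29   -3    7   14   12   45   71   67   67
    71   74   69   18   49]]
```

Both grips stand where seated clips should: side px 275.5 and 257.5, a common +0.5 px that matches this camera's known offset. I'll hand in.

```bash
python3 -c "
from cell import *
print(hand_in())"
```

```text
the job is handed in; nothing more can be done
None
```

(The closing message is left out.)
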